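# Let a seal-carving clamp off its ratchet

### The job

Let the clamp off so that the carved seal stone stands free: press down the thumb pad of the pawl until its nose is lifted well clear of the ratchet teeth and stays up, then wind the crank backward (clockwise seen from above) until you feel the moving jaw come up snug against its wooden stop, and stop there. Never force the wheel against the pawl, press gently on the pawl and do not jam the jaw hard into the stop; leave the stone standing untouched, leave the bottles and the offcut alone, and let go at the end with the pawl still lifted.

Things in the scene. Friction and masses are not known exactly. Their poses are not given: they have to be found in the camera images.
- clamp: The wooden bench clamp, fixed to the table: a board 150 (x) by 410 (y) by 30 mm high. Origin on the table under the wheel's upright axis; the board reaches from y = -260 to +150 mm, x = +-75 mm. The jaws are towards -y, the pawl towards +y. From the -y end: fixed jaw (top 70 mm above the table), stone, moving jaw (100 wide, 35 thick, top 71 mm), stop, wheel, pawl. Positions below are in this frame.
- wheel_axis (a point): Point on the wheel's upright axis, 115 mm above the table (at the height of the knob's centre). The wheel is a steel disc, 100 mm across, its top 60 mm above the table, with 14 saw teeth 8 mm high on its upper face near the rim. A crank arm (top 92 mm above the table, clear above the teeth and the pawl) carries the knob; the hub, 24 mm across, stands up to 108 mm.
- wheel (a joint): Turn of the ratchet wheel in rad, 0 at the start, growing as it turns backward (clockwise from above). The engaged pawl blocks it after 0.02 rad; forward it cannot turn. Turning takes about 3 N at the knob; it stays where left. It draws the jaw 12 mm per rad and meets the stop after 0.8 to 1.5 rad; 6 to 10 N at the knob in all then makes the jaw snug, more than about 15 N jams it.
- knob_centre (a point): Centre of the round upright wooden crank knob, 24 mm across and 42 mm high, from 91 to 133 mm above the table. It sits 65 mm from the wheel's axis and moves with the crank; at the start it lies towards -x and -y of the axis (250 deg from +x, counterclockwise), and turning backward carries it round the -x side towards +y. It does not spin on the crank, but it turns easily between gripper pads.
- pawl (a joint): Lift of the pawl in rad: 0 with the nose down in the teeth, its nose clears the teeth from about 0.20, and 0.45 is the end of its travel (a hard stop). Its pivot is stiff and it stays where it is put.
- pawl_pad (a point): Middle of the upper face of the pawl's thumb pad, a dark steel plate 26 by 28 mm at the clamp's +y end, 91 mm above the table with the pawl down, free below. The pawl's level pivot (along x) lies 52 mm nearer the wheel, 78 mm above the table. Pressing the pad down (3 to 4 N) lifts the nose; it sinks 12 mm to 0.22 rad, 23 mm to its end, where it must not be pressed over 25 N.
- jaw_back (a point): Middle of the top edge of the back (+y) face of the moving jaw, 71 mm above the table. The jaw slides to +y as the wheel is turned backward.
- stop_face (a point): Middle of the top edge of the face, looking at the jaw, of the wooden stop (90 wide, 25 thick, top 66 mm above the table; hard, it gives way by well under 1 mm). It is clamped firmly at a place that differs each time, 10 to 18 mm from the jaw's back at the start. The jaw's back meets this face when both have the same y in the clamp's frame.
- stone_centre (a point): Centre of the loose stone seal, an upright marble block 30 by 30 by 55 mm, standing between the two jaws on the clamp's board. To be left standing.
- ink: Bystander: black bottle 44 mm across, 110 mm high with a grey cap; origin at its foot.
- glue: Bystander: black bottle 52 mm across, 100 mm high with a red cap; origin at its foot.
- offcut: Bystander: wooden offcut 50 by 100 by 25 mm lying flat; origin at its underside.
Not all that is in view belongs to the job. Of the things shaped like the part that bears stone_centre, the marble one is meant.

How it is judged:
By the outcome, as a careful person would: the job done as asked, in the order asked, and still so for the second after the job is handed in, with the robot touching nothing.
It also fails if it takes over 67 s, if anything falls off the work surface, if the arm or the gripper's body presses on something with over 40 N, if the wrist force passes 120 N, or if a joint passes its speed limit or range.

### The arm

A 6-joint arm with a two-finger parallel gripper is mounted at the origin on the work surface. World frame = base frame: x ahead of the robot, y to its left, z up, the work surface at z = 0. Lengths are in m, angles in rad, forces in N, time in s.
With the tool pointing down it reaches from about 0.35 to 0.775 m from the base axis. Payload 7.3 kg.
Tool frame: the origin (TCP) lies at the very end of the fingers, on their centre line; the grasp point (between the pads) lies 19 mm behind it (robot.pinch_z is the distance from the TCP to the grasp point, in m); z points along the fingers, y is the line along which they close (so a half turn about z gives the same grasp; the last joint's range is limited). The gripper opens to 92 mm and grips with 3 to 60 N. Pads are 19 mm wide; open, the fingers measure 130 mm over their backs; the gripper's body (75 mm by 190 mm) begins 47 mm behind the grasp point.
Start: joints at [1.102, 0.342, 1.524, -0, 1.275, -0.146], TCP at [0.167, 0.498, 0.227] pointing down, gripper open.
Joint ranges: [-2.53, 2.53], [-0.77, 2.02], [0.04, 2.7], [-1, 4.14], [0.28, 2.66], [-3.11, 3.11]. Speed limits (rad/s): [2.57, 2.57, 3.14, 3.14, 3.14, 3.14].

### API

Orientations are given as [roll, pitch, yaw] about the fixed x, y, z axes, in that order (R = Rz(yaw) Ry(pitch) Rx(roll)).
In Python, from cell import robot gives the robot as it stands.
- The arm moves only by the tool move_arm, never from a script. Its argument "motion" is a list of rows, each a list of 6 numbers: the shift along the tool's x, y, z in units of 0.1 m (1.0 is 0.1 m), then the turn, a rotation vector about the tool's x, y, z in units of pi rad (1.0 is pi rad). In form: [[dx, dy, dz, rx, ry, rz], ...]. A call has 1 to 12 rows; each row is the pose to reach, as a shift and turn from the pose commanded when the call began, along the tool's axes at that moment, turning the shorter way round; what a row does not reach only later rows make up. A row lasts 1/8 s, in which the tool goes at most 62.5 mm and 10.7 degrees, less where a joint would pass 70% of its speed; a pose out of reach is approached as far as the arm can. A call with a number of a shift or a turn outside -1 to 1 is refused whole. A call with a gripper value outside its range is refused whole. "fingers" is the opening, from -1 (shut) to 1 (fully open), set as the call begins (left out, the last holds). The fingers move at their own pace and stop on an object; "newtons" is the grip in N (left out, the last holds). Time passes only in rows, so rows that repeat a pose let the fingers close. It gives the time, the measured TCP pose, the force, the opening and the grip force at its end, in the units of the state.
- robot.observe(): the state, without advancing time (a new reading comes with each control period).
- robot.read_camera(name): name is "side" or "top" or "wrist"; returns a dict with "image" (420x560x3 uint8, red, green, blue), "range_z" (420x560 float32, m along the optical axis (not along the pixel's ray), 0 where there is no reading), "vfov" (degrees; the focal length in pixels is half the picture's height over the tangent of half this angle, whatever the lens; pixels are square), "cx", "cy" (the principal point, pixels), "extrinsics" (4x4, takes a point from camera to world coordinates); the wrist camera has in their place "hand_eye" (4x4, takes a point from camera to tool coordinates, whose origin is the TCP and whose axes are the flange's). Camera axes: x right, y up, looking along -z (the intrinsics and any distortion apply to the point x, -y, -z); pixel columns grow to the right and rows downward; lengths in m; the calibration is good to about 2 mm. A picture is of the moment at which its call begins: read the wrist's pose just before it.
- robot.hand_in(): hands the job in; it is judged then, once.
The state is a dict: "time": time; "qpos": joint angles; "qvel": joint speeds; "joint_efforts": joint torques, N m; "tool_pos": TCP position; "tool_rot": TCP orientation; "contact_force": force on the tool from outside, world axes, zero at the start; "torque": the same for the moment, N m; "opening": finger opening in m; "grip_force": force on a finger pad.
Only numpy, scipy, OpenCV 4.12 (cv2) and the standard library are available. Lean on these libraries where they do the work, as an engineer would, in place of code of your own. Each camera call takes 0.05 s, during which the arm holds its last target. There are 200 camera calls.

## Working session

There is one attempt and no reset: what is moved stays moved. The work goes in short steps, Python scripts to look and compute and a tool call to move; the robot and the scene stay as the last step left them, time stands still between calls to the robot, and variables do not carry over. Pictures are saved under pics/ and viewed, at most 10 in all, crops included, and the job is handed in when it is done.

Besides the shell and the picture viewer there is one more tool, called after ">>>" as a command line: name --pt "numbers of a row" for each row, then --argument value for the rest. move_arm: Moves the arm, as the interface text tells. Shifts and turns lie within -1 to 1; 1 stands for 0.1 m of shift or pi rad of turn. Its arguments: {"type":"object","properties":{"motion":{"type":"array"},"fingers":{"type":"number"},"newtons":{"type":"number"}},"required":["motion"]}

```bash
mkdir -p pics; ls
python3 - <<'E'
from cell import robot
import cv2,numpy as np,pickle
d={}
for n in("side","top"):
    c=robot.read_camera(n);d[n]=c
    cv2.imwrite(f"pics/{n}0.png",cv2.resize(c["image"][:,:,::-1],(784,588),interpolation=cv2.INTER_CUBIC))
    print(n,c["vfov"],c["cx"],c["cy"],np.round(c["extrinsics"],3).tolist(),[k for k in c])
pickle.dump(d,open("d0.pkl","wb"))
s=robot.observe();print(s["time"],s["tool_pos"],s["tool_rot"],s["contact_force"])
E
```

```text
pics
side 54.055856382780874 283.71371902877786 216.69773164342433 [[0.936, 0.224, -0.271, 0.444], [-0.352, 0.624, -0.698, -0.471], [0.013, 0.748, 0.663, 0.58], [0.0, 0.0, 0.0, 1.0]] ['image', 'range_z', 'vfov', 'cx', 'cy', 'extrinsics']
top 47.01607840271235 280.8258334985205 206.60959670776975 [[0.014, 0.994, -0.104, 0.52], [-1.0, 0.012, -0.013, 0.054], [-0.012, 0.104, 0.994, 1.161], [0.0, 0.0, 0.0, 1.0]] ['image', 'range_z', 'vfov', 'cx', 'cy', 'extrinsics']
0.1 [0.16635975 0.49757064 0.22612753] [-3.14025783e+00 -2.07410562e-04  2.81878447e+00] [-0.99413075  0.06279046 -0.1759532 ]
```

View pics/side0.png

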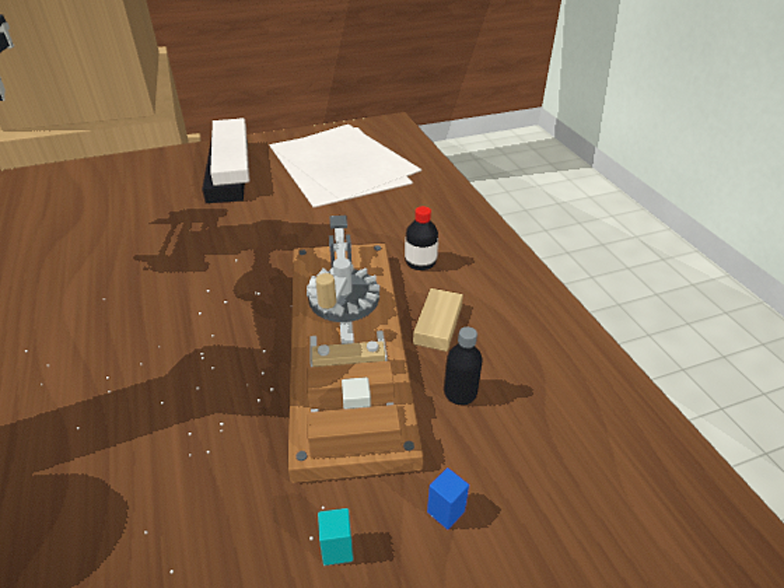

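View pics/top0.png

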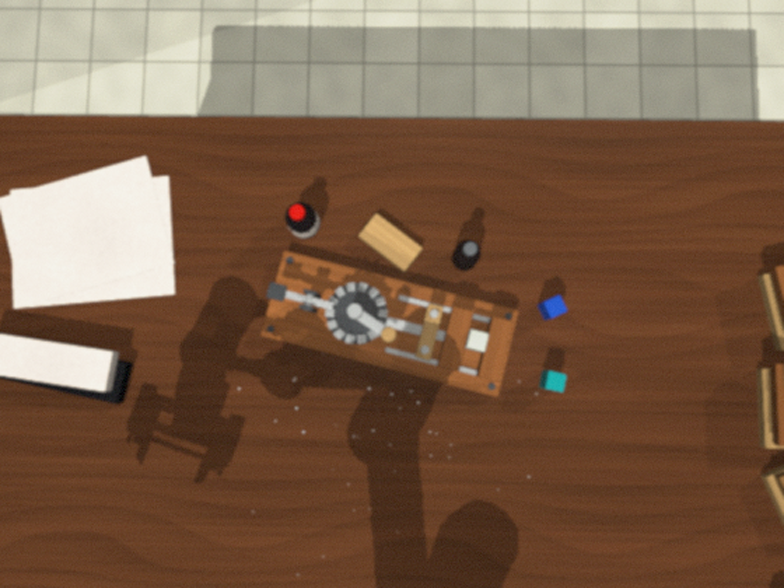

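The stone meant is the white block at side (355,392) / top (478,341), which stands between the jaws. The blue one at side (448,498) and the teal one at (335,535) have the same shape but stand outside the clamp and aren't marble. Next: an enlarged crop of both views.

```bash
cat > h.py <<'E'
import numpy as np,pickle
from scipy.spatial.transform import Rotation as R
def K(c):
    f=c["image"].shape[0]/2/np.tan(np.radians(c["vfov"]/2));return f,c["cx"],c["cy"]
def ray(c,T,u,v):
    f,cx,cy=K(c);d=np.array([(u-cx)/f,-(v-cy)/f,-1.]);return T[:3,3],T[:3,:3]@d
def pt(c,T,u,v,z=None):
    o,d=ray(c,T,u,v);z=z or float(c["range_z"][int(round(v)),int(round(u))]);return o+d*z
def tri(rs):
    A=np.zeros((3,3));b=np.zeros(3)
    for o,d in rs:
        d=d/np.linalg.norm(d);P=np.eye(3)-np.outer(d,d);A+=P;b+=P@o
    p=np.linalg.solve(A,b);return p,[float(np.linalg.norm(np.cross(p-o,d/np.linalg.norm(d)))) for o,d in rs]
def cloud(c,T):
    f,cx,cy=K(c);h,w=c["range_z"].shape;u,v=np.meshgrid(np.arange(w),np.arange(h));z=c["range_z"]
    P=np.stack([(u-cx)/f*z,-(v-cy)/f*z,-z],-1);return P@T[:3,:3].T+T[:3,3]
E
python3 - <<'E'
from h import *;import cv2
d=pickle.load(open("d0.pkl","rb"))
a=d["top"]["image"][170:290,180:380,::-1];b=d["side"]["image"][145:345,195:315,::-1]
A=cv2.resize(a,None,fx=4,fy=4,interpolation=cv2.INTER_CUBIC);cv2.imwrite("pics/tc.png",A)
cv2.imwrite("pics/sc.png",cv2.resize(b,None,fx=3,fy=3,interpolation=cv2.INTER_CUBIC))
for n,p in dict(hub=((355,312),(343,265)),knob=((388,335),(326,275)),pad=((277,292),(339,220)),stone=((478,341),(355,384))).items():
    t,s=[np.array(q)/1.4 for q in p]
    T=d["top"];S=d["side"]
    print(n,np.round(pt(T,T["extrinsics"],*t),3),np.round(pt(S,S["extrinsics"],*s),3),[np.round(x,3) for x in tri([ray(T,T["extrinsics"],*t),ray(S,S["extrinsics"],*s)])])
E
```

```text
hub [0.594 0.127 0.11 ] [0.596 0.122 0.108] [array([0.595, 0.127, 0.105]), array([0.002, 0.002])]
knob [0.558 0.074 0.133] [0.563 0.081 0.131] [array([0.559, 0.074, 0.137]), array([0.002, 0.002])]
pad [0.625 0.253 0.089] [0.628 0.256 0.089] [array([0.626, 0.253, 0.091]), array([0.001, 0.001])]
stone [ 0.552 -0.068  0.084] [ 0.554 -0.061  0.084] [array([ 0.552, -0.067,  0.092]), array([0.001, 0.001])]
```

View pics/tc.png

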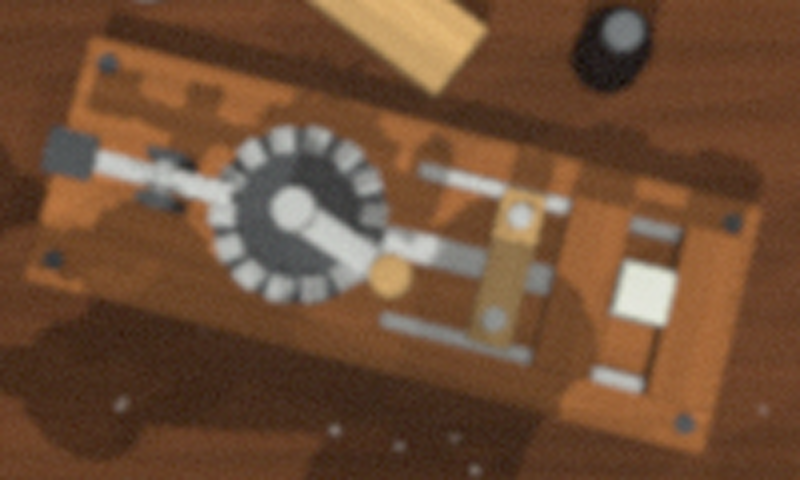

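View pics/sc.png

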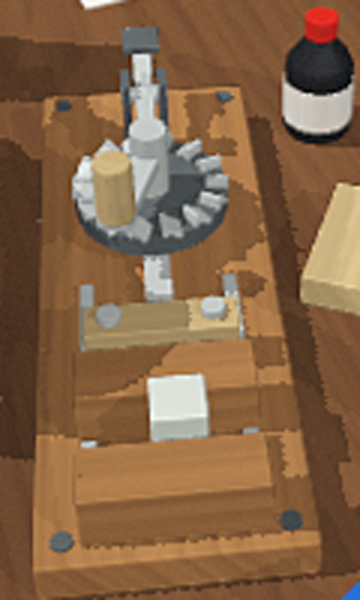

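The crop confirms it: the white marble block stands between the jaws. In the enlarged top crop the dark pad is at (70,153), the hub at (293,208), the knob at (390,277), the stop at (507,268) and the jaw at about (560,280). Next I'll refine with the depth clouds and measure the gap.

Run:
```python
from h import *
d=pickle.load(open("d0.pkl","rb"))
for n in d:
    c=d[n];P=cloud(c,c["extrinsics"]).reshape(-1,3)
    def m(x,y,r,z0,z1):
        q=P[(np.hypot(P[:,0]-x,P[:,1]-y)<r)&(P[:,2]>z0)&(P[:,2]<z1)];return q,np.round((q.max(0)+q.min(0))/2,4),np.round(np.median(q,0),4),len(q)
    h=m(.595,.126,.02,.100,.116);k=m(.560,.073,.02,.124,.14);p=m(.626,.254,.022,.08,.1);s=m(.552,-.067,.03,.078,.092)
    for q in(h,k,p,s):print(n,*q[1:])
# profile in clamp frame
for n in d:
    c=d[n];P=cloud(c,c["extrinsics"]).reshape(-1,3)
    yaw=np.radians(-13.2);v=P[:,:2]-[.595,.1265];X=v[:,0]*np.cos(yaw)+v[:,1]*np.sin(yaw);Y=-v[:,0]*np.sin(yaw)+v[:,1]*np.cos(yaw)
    for y in np.arange(-.16,-.07,.003):
        w=(abs(X)<.040)&(abs(X)>.018)&(abs(Y-y)<.0015)&(P[:,2]>.0)
        print(round(y*1e3),np.round(np.percentile(P[w,2],[10,50,90])*1e3) if w.any() else 0,end='; ')
    print()
    q=np.abs(P[:,2]-.03)<.004;q&=(abs(X)<.1)&(Y>-.3)&(Y<.2)
    import cv2;print(cv2.minAreaRect((P[q][:,:2]*1000).astype(np.float32)))
```

```text
side [0.5949 0.1294 0.1047] [0.5945 0.127  0.106 ] 104
side [0.559  0.0755 0.1287] [0.5584 0.0718 0.1307] 130
side [0.6256 0.2538 0.0862] [0.6244 0.2495 0.089 ] 132
side [ 0.5528 -0.0653  0.0821] [ 0.5524 -0.0673  0.0832] 314
top [0.5956 0.1282 0.1065] [0.5956 0.1282 0.1076] 93
top [0.5603 0.0745 0.1331] [0.5603 0.0745 0.1323] 96
top [0.6275 0.2517 0.088 ] [0.6262 0.2526 0.0905] 171
top [ 0.5542 -0.0657  0.0842] [ 0.5541 -0.0648  0.0848] 184
-160 [69. 70. 70.]; -157 [69. 69. 71.]; -154 [69. 70. 71.]; -151 [69. 70. 71.]; -148 [69. 69. 70.]; -145 [68. 69. 69.]; -142 0; -139 0; -136 0; -133 [56. 60. 63.]; -130 [54. 60. 65.]; -127 [63. 64. 66.]; -124 [63. 66. 71.]; -121 [64. 67. 71.]; -118 [64. 70. 71.]; -115 [64. 70. 71.]; -112 [63. 65. 70.]; -109 [64. 65. 65.]; -106 [63. 64. 65.]; -103 0; -100 0; -97 0; -94 0; -91 0; -88 0; -85 0; -82 0; -79 0; -76 0; -73 [30. 30. 92.]; 
((582.3019409179688, 76.85304260253906), (413.0667419433594, 149.81808471679688), 76.28358459472656)
-160 [68. 71. 74.]; -157 [69. 71. 73.]; -154 [68. 71. 74.]; -151 [68. 70. 73.]; -148 [66. 70. 72.]; -145 [29. 34. 68.]; -142 [27. 30. 32.]; -139 [28. 30. 33.]; -136 [28. 30. 33.]; -133 [29. 31. 64.]; -130 [63. 66. 68.]; -127 [64. 67. 70.]; -124 [65. 69. 72.]; -121 [65. 71. 74.]; -118 [65. 69. 73.]; -115 [65. 69. 74.]; -112 [64. 67. 71.]; -109 [64. 66. 68.]; -106 [29. 31. 63.]; -103 [28. 30. 32.]; -100 [29. 30. 32.]; -97 [27. 29. 32.]; -94 [27. 30. 33.]; -91 [27. 30. 32.]; -88 [28. 31. 33.]; -85 [28. 30. 34.]; -82 [27. 31. 34.]; -79 [27. 31. 33.]; -76 [27. 30. 31.]; -73 [28. 30. 32.]; 
((590.3038940429688, 52.501495361328125), (451.56634521484375, 174.60804748535156), 76.26824951171875)
```

>>> move_arm --pt "-0.5 -0.07 0 0 0 -0.0267" --pt "-1 -0.15 0 0 0 -0.0267" --fingers -1 --newtons 20

```text
time: 0.35
tool_pos: [0.2571, 0.4515, 0.2264]
tool_rot: [-3.141, -0.0, 2.905]
contact_force: [0.4, -0.7, 0.1]
opening: 0.0763
grip_force: 0.0
```

>>> move_arm --pt "-0.5 -0.12 0 0 0 0" --pt "-1 -0.23 0 0 0 0"

```text
time: 0.6
tool_pos: [0.3495, 0.405, 0.2265]
tool_rot: [-3.141, -0.0, 2.903]
contact_force: [0.3, 0.7, -0.1]
opening: 0.0566
grip_force: 0.0
```

>>> move_arm --pt "-0.5 -0.12 0 0 0 0" --pt "-1 -0.23 0 0 0 0"

```text
time: 0.85
tool_pos: [0.4413, 0.3589, 0.2264]
tool_rot: [-3.141, -0.001, 2.903]
contact_force: [-0.4, 0.1, 0.5]
opening: 0.0361
grip_force: 0.0
```

>>> move_arm --pt "-0.5 -0.12 0.1 0 0 0" --pt "-1 -0.23 0.3 0 0 0"

```text
time: 1.1
tool_pos: [0.5335, 0.3131, 0.1968]
tool_rot: [3.141, 0.001, 2.903]
contact_force: [0.4, 1.6, 0.3]
opening: 0.0162
grip_force: 0.0
```

>>> move_arm --pt "-0.5 -0.12 0.2 0 0 0" --pt "-1 -0.25 0.4 0 0 0" --pt "-1 -0.25 0.4 0 0 0"

```text
time: 1.48
tool_pos: [0.6244, 0.2628, 0.1529]
tool_rot: [-3.139, -0.004, 2.898]
contact_force: [0.0, 0.3, -0.4]
opening: 0.0002
grip_force: 0.0
```

Run:
```python
from h import *;import cv2
from cell import robot
s=robot.observe();print(s["time"],np.round(s["tool_pos"],4),np.round(s["tool_rot"],4),np.round(s["contact_force"],2),s["opening"])
c=robot.read_camera("wrist")
cv2.imwrite("pics/w1.png",c["image"][:,:,::-1])
T=np.eye(4);T[:3,:3]=R.from_euler("xyz",s["tool_rot"]).as_matrix();T[:3,3]=s["tool_pos"];T=T@c["hand_eye"]
pickle.dump((c,T),open("w1.pkl","wb"))
P=cloud(c,T).reshape(-1,3);q=P[(abs(P[:,0]-.626)<.03)&(abs(P[:,1]-.2525)<.03)&(P[:,2]>.085)&(P[:,2]<.096)]
print(len(q),q.min(0),q.max(0),np.median(q,0)) if len(q) else print("none")
```

```text
1.475 [0.6244 0.2628 0.1529] [-3.1386 -0.0039  2.8985] [ 0.01  0.29 -0.45] 0.00017389643610688085
1178 [0.61020025 0.23850379 0.08500671] [0.64100466 0.27228524 0.09207145] [0.62429819 0.25613016 0.08997411]
```

View pics/w1.png

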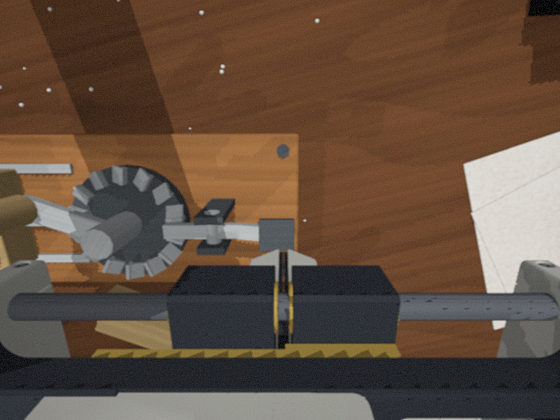

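The pad is at (277,233), just beyond the closed fingertips at (283,255). The hub is at (98,240) and the wheel and board are in view.

Run:
```python
from h import *
c,T=pickle.load(open("w1.pkl","rb"))
for uv in((277,234),(262,234),(292,234),(283,256),(252,258),(312,258),(235,232)):print(uv,np.round(pt(c,T,*uv),4),c["range_z"][uv[1],uv[0]])
P=cloud(c,T);H=P[...,2];w=(H>.1)&(H<.125)&(np.hypot(P[...,0]-.595,P[...,1]-.128)<.025);print("hub",np.median(P[w],0))
S=P[225:242,:,:];
# fingertip: extent in tool y at z near tip
F=P[200:300,200:380].reshape(-1,3);F=F[(F[:,2]>.145)&(F[:,2]<.17)]
y=(F-[.6244,.2628,0])@[.2418,.9703,0];x=(F-[.6244,.2628,0])@[-.9703,.2418,0]
for a in range(145,170,5):
    k=(F[:,2]*1e3>=a)&(F[:,2]*1e3<a+5)
    if k.any():print(a,y[k].min(),y[k].max(),x[k].min(),x[k].max())
```

```text
(277, 234) [0.6249 0.2576 0.09  ] 0.23436306
(262, 234) [0.6219 0.2463 0.0904] 0.23398136
(292, 234) [0.6276 0.2688 0.09  ] 0.23426111
(283, 256) [0.6142 0.2653 0.1576] 0.16606623
(252, 258) [0.6651 0.2198 0.0299] 0.30590484
(312, 258) [ 0.6945  0.2783 -0.0019] 0.34026587
(235, 232) [0.6182 0.2242 0.0812] 0.24337043
hub [0.59412329 0.13250525 0.1069227 ]
150 -0.006213787386963122 0.005468985083749583 0.009936900357873016 0.01281416003486609
155 -0.010953542952413547 0.011311938008297004 0.01010716250284016 0.012946636417183119
160 -0.01637346946642788 0.01571795801972265 0.009811538944409946 0.012778865378714234
165 -0.017410330756775956 0.016748146462111122 0.010037421640817463 0.01269710428531826
```

>>> move_arm --pt "-0.06 -0.1 0.3 0 0 0" --pt "-0.06 -0.1 0.55 0 0 0" --pt "-0.06 -0.1 0.6 0 0 0" --pt "-0.06 -0.1 0.6 0 0 0" --pt "-0.06 -0.1 0.6 0 0 0"

```text
time: 2.15
tool_pos: [0.6269, 0.2556, 0.0984]
tool_rot: [3.14, 0.002, 2.903]
contact_force: [0.4, 0.1, -0.3]
opening: 0.0006
grip_force: 0.0
```

>>> move_arm --pt "0 0 0.02 0 0 0" --pt "0 0 0.04 0 0 0" --pt "0 0 0.06 0 0 0" --pt "0 0 0.08 0 0 0" --pt "0 0 0.1 0 0 0" --pt "0 0 0.1 0 0 0"

```text
time: 2.9
tool_pos: [0.6267, 0.2552, 0.0869]
tool_rot: [3.141, 0.001, 2.903]
contact_force: [0.3, 2.1, 3.4]
opening: 0.0004
grip_force: 1.4
```

>>> move_arm --pt "0 0 0.02 0 0 0" --pt "0 0 0.04 0 0 0" --pt "0 0 0.06 0 0 0" --pt "0 0 0.08 0 0 0" --pt "0 0 0.1 0 0 0" --pt "0 0 0.1 0 0 0"

```text
time: 3.65
tool_pos: [0.6264, 0.2546, 0.0764]
tool_rot: [-3.141, -0.0, 2.903]
contact_force: [2.0, 1.9, 2.5]
opening: 0.0004
grip_force: 1.5
```

>>> move_arm --pt "0 0 0.02 0 0 0" --pt "0 0 0.03 0 0 0" --pt "0 0 0.03 0 0 0"

```text
time: 4.03
tool_pos: [0.6263, 0.2545, 0.0734]
tool_rot: [-3.141, -0.0, 2.903]
contact_force: [1.5, 2.3, 1.6]
opening: 0.0003
grip_force: 1.0
```

>>> move_arm --pt "0 0 -0.3 0 0 0" --pt "0 0 -0.9 0 0 0" --pt "0.1 -0.5 -0.95 0 0 0" --pt "0.1 -0.95 -0.95 0 0 0"

```text
time: 4.53
tool_pos: [0.593, 0.1637, 0.1691]
tool_rot: [-3.14, -0.0, 2.904]
contact_force: [0.2, -0.9, 0.1]
opening: 0.0002
grip_force: 0.0
```

>>> move_arm --pt "0.05 -0.5 0 0 0 -0.05" --pt "0.12 -0.96 0 0 0 -0.1" --pt "0.12 -0.96 0 0 0 -0.17" --pt "0.12 -0.96 0 0 0 -0.17" --pt "0.12 -0.96 0 0 0 -0.17" --pt "0.12 -0.96 0 0 0 -0.17" --fingers 0 --newtons 15

```text
time: 5.28
tool_pos: [0.5598, 0.0749, 0.1684]
tool_rot: [3.141, -0.001, -2.848]
contact_force: [0.2, 0.1, -0.4]
opening: 0.0456
grip_force: 0.0
```

Run:
```python
from h import *;import cv2
from cell import robot
s=robot.observe();print(s["time"],np.round(s["tool_pos"],4),np.round(s["tool_rot"],4),np.round(s["contact_force"],2),s["opening"])
c=robot.read_camera("wrist");d=robot.read_camera("side");t=robot.read_camera("top")
T=np.eye(4);T[:3,:3]=R.from_euler("xyz",s["tool_rot"]).as_matrix();T[:3,3]=s["tool_pos"];T=T@c["hand_eye"]
pickle.dump((c,T,d,t),open("w2.pkl","wb"))
a=cv2.resize(d["image"][135:275,195:315],None,fx=3,fy=3,interpolation=cv2.INTER_CUBIC)
b=cv2.resize(c["image"],(420,315))
o=np.zeros((420,780,3),np.uint8);o[:,:360]=a;o[:315,360:]=b
cv2.imwrite("pics/w2.png",o[:,:,::-1])
for n,k,E in(("w",c,T),("s",d,d["extrinsics"]),("t",t,t["extrinsics"])):
    P=cloud(k,E).reshape(-1,3);q=P[(np.hypot(P[:,0]-.626,P[:,1]-.252)<.018)&(P[:,2]>.06)&(P[:,2]<.1)]
    if len(q)>9:
        A=np.c_[(q[:,:2]-[.626,.2525])@[[.2368],[.9716]],np.ones(len(q))];print(n,len(q),"pad slope,z",np.linalg.lstsq(A,q[:,2],rcond=None)[0])
    q=P[(np.hypot(P[:,0]-.56,P[:,1]-.0742)<.025)&(P[:,2]>.124)&(P[:,2]<.14)]
    if len(q):print("knob",len(q),np.median(q,0),(q.max(0)+q.min(0))/2)
```

```text
5.275 [0.5598 0.0749 0.1684] [ 3.1415e+00 -6.0000e-04 -2.8476e+00] [ 0.16  0.07 -0.36] 0.045594650145475556
knob 895 [0.55721127 0.07521045 0.13166668] [0.5585869  0.07578813 0.1288513 ]
knob 130 [0.55839517 0.07237235 0.13067627] [0.55890309 0.07549434 0.12887263]
t 143 pad slope,z [-0.22195307  0.07095081]
```

View pics/w2.png

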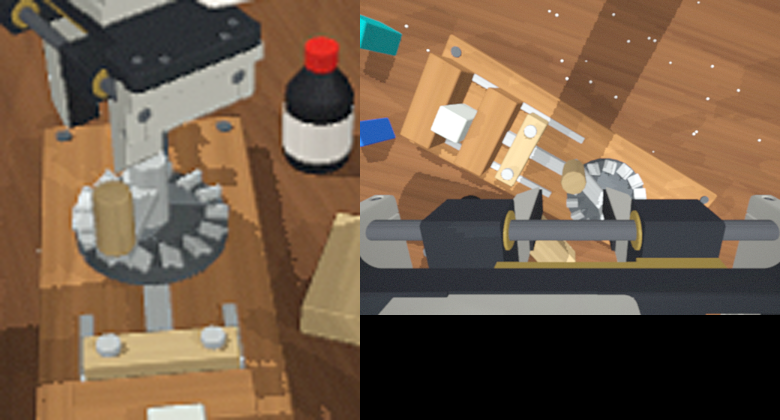

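The left half (side camera) shows the gripper above the wheel with the knob at (113,217). The right half (wrist camera) shows the knob at (573,177), the stop at (523,150) and the stone standing at (453,122). The top-camera depth puts the pad 20 mm down, so the pawl is at about 0.38 rad. Next I'll grip the knob.

>>> move_arm --pt "0 0 0.3 0 0 0" --pt "0 0 0.55 0 0 0" --pt "0 0 0.65 0 0 0" --pt "0 0 0.7 0 0 0" --pt "0 0 0.7 0 0 0"

```text
time: 6.05
tool_pos: [0.5602, 0.0745, 0.0991]
tool_rot: [-3.141, 0.001, -2.847]
contact_force: [-0.2, -0.9, 0.3]
opening: 0.046
grip_force: 0.0
```

>>> move_arm --pt "0 0 0 0 0 0" --pt "0 0 0 0 0 0" --pt "0 0 0 0 0 0" --pt "0 0 0 0 0 0" --fingers -1 --newtons 15

```text
time: 6.55
tool_pos: [0.5598, 0.0758, 0.0992]
tool_rot: [3.14, 0.001, -2.847]
contact_force: [-1.0, 4.6, 1.9]
opening: 0.0236
grip_force: 15.0
```

```bash
cat > arc.py <<'E'
import numpy as np,sys
A=np.array([.5957,.1295]);p0=np.radians(236.3);yaw=-2.847
X=np.array([np.cos(yaw),np.sin(yaw)]);Y=np.array([np.sin(yaw),-np.cos(yaw)])
def C(t):return A+.065*np.array([np.cos(p0-t),np.sin(p0-t)])
def tan(t):return np.array([np.sin(p0-t),-np.cos(p0-t)])
E
python3 - <<'E'
from arc import *
b=np.array([.5599,.0743]);
for t in np.arange(.06,.75,.06):
    d=C(t)-b;print(round(t,2),np.round([d@X*10,d@Y*10],3),np.round(tan(t),2))
E
```

```text
0.06 [0.023 0.042] [-0.8  0.6]
0.12 [0.045 0.075] [-0.76  0.65]
0.18 [0.065 0.108] [-0.72  0.69]
0.24 [0.083 0.143] [-0.68  0.74]
0.3 [0.099 0.178] [-0.63  0.78]
0.36 [0.112 0.215] [-0.58  0.81]
0.42 [0.124 0.252] [-0.53  0.85]
0.48 [0.133 0.29 ] [-0.48  0.88]
0.54 [0.14  0.328] [-0.43  0.9 ]
0.6 [0.145 0.367] [-0.37  0.93]
0.66 [0.147 0.406] [-0.32  0.95]
0.72 [0.147 0.445] [-0.26  0.97]
```

>>> move_arm --pt "0.02 0.04 0 0 0 0" --pt "0.045 0.075 0 0 0 0" --pt "0.045 0.075 0 0 0 0"

```text
time: 6.92
tool_pos: [0.5537, 0.0793, 0.0991]
tool_rot: [-3.14, 0.001, -2.847]
contact_force: [0.5, -4.4, 1.2]
opening: 0.0238
grip_force: 15.0
```

>>> move_arm --pt "0.02 0.033 0 0 0 0" --pt "0.038 0.068 0 0 0 0" --pt "0.054 0.103 0 0 0 0" --pt "0.067 0.14 0 0 0 0" --pt "0.079 0.177 0 0 0 0" --pt "0.088 0.215 0 0 0 0" --pt "0.095 0.253 0 0 0 0" --pt "0.1 0.292 0 0 0 0" --pt "0.102 0.331 0 0 0 0" --pt "0.102 0.37 0 0 0 0" --pt "0.102 0.37 0 0 0 0"

```text
time: 8.3
tool_pos: [0.5316, 0.1116, 0.0986]
tool_rot: [-3.14, -0.003, -2.847]
contact_force: [-3.3, -5.8, 1.8]
opening: 0.0236
grip_force: 15.0
```

Run:
```python
from arc import *
b=C(.72)
for t in np.arange(.72,1.6,.02):
    d=C(t)-b;print(round(t,2),np.round([d@X*10,d@Y*10],3),np.round(C(t),4),np.round(tan(t),2))
```

```text
0.72 [0. 0.] [0.5329 0.1126] [-0.26  0.97]
0.74 [-0.001  0.013] [0.5326 0.1139] [-0.24  0.97]
0.76 [-0.001  0.026] [0.5323 0.1151] [-0.22  0.98]
0.78 [-0.002  0.039] [0.532  0.1164] [-0.2   0.98]
0.8 [-0.004  0.052] [0.5318 0.1177] [-0.18  0.98]
0.82 [-0.005  0.065] [0.5316 0.119 ] [-0.16  0.99]
0.84 [-0.007  0.078] [0.5314 0.1203] [-0.14  0.99]
0.86 [-0.009  0.09 ] [0.5312 0.1215] [-0.12  0.99]
0.88 [-0.012  0.103] [0.531  0.1228] [-0.1   0.99]
0.9 [-0.014  0.116] [0.5309 0.1241] [-0.08  1.  ]
0.92 [-0.017  0.129] [0.5308 0.1254] [-0.06  1.  ]
0.94 [-0.02   0.141] [0.5308 0.1267] [-0.04  1.  ]
0.96 [-0.024  0.154] [0.5307 0.128 ] [-0.02  1.  ]
0.98 [-0.027  0.166] [0.5307 0.1293] [-0.  1.]
1.0 [-0.031  0.179] [0.5307 0.1306] [0.02 1.  ]
1.02 [-0.035  0.191] [0.5307 0.1319] [0.04 1.  ]
1.04 [-0.04   0.203] [0.5308 0.1332] [0.06 1.  ]
1.06 [-0.044  0.215] [0.5309 0.1345] [0.08 1.  ]
1.08 [-0.049  0.228] [0.531  0.1358] [0.1 1. ]
1.1 [-0.054  0.239] [0.5311 0.1371] [0.12 0.99]
1.12 [-0.059  0.251] [0.5313 0.1384] [0.14 0.99]
1.14 [-0.065  0.263] [0.5315 0.1397] [0.16 0.99]
1.16 [-0.071
[... 409 characters left out ...]
151 ] [0.33 0.94]
1.34 [-0.133  0.374] [0.5348 0.1522] [0.35 0.94]
1.36 [-0.141  0.384] [0.5353 0.1535] [0.37 0.93]
1.38 [-0.149  0.394] [0.5358 0.1547] [0.39 0.92]
1.4 [-0.158  0.404] [0.5363 0.1558] [0.41 0.91]
1.42 [-0.166  0.414] [0.5368 0.157 ] [0.42 0.91]
1.44 [-0.175  0.423] [0.5374 0.1582] [0.44 0.9 ]
1.46 [-0.184  0.433] [0.538  0.1594] [0.46 0.89]
1.48 [-0.193  0.442] [0.5386 0.1605] [0.48 0.88]
1.5 [-0.202  0.451] [0.5392 0.1616] [0.49 0.87]
1.52 [-0.212  0.46 ] [0.5399 0.1628] [0.51 0.86]
1.54 [-0.222  0.468] [0.5405 0.1639] [0.53 0.85]
1.56 [-0.232  0.477] [0.5412 0.165 ] [0.55 0.84]
1.58 [-0.242  0.485] [0.542  0.1661] [0.56 0.83]
1.6 [-0.252  0.493] [0.5427 0.1671] [0.58 0.82]
```

>>> move_arm --pt "0.005 0.026 0 0 0 0" --pt "0.006 0.052 0 0 0 0" --pt "0.003 0.078 0 0 0 0" --pt "0 0.103 0 0 0 0" --pt "0 0.103 0 0 0 0"

```text
time: 8.93
tool_pos: [0.5287, 0.1214, 0.0985]
tool_rot: [-3.14, -0.003, -2.847]
contact_force: [-2.4, -5.6, 1.2]
opening: 0.0237
grip_force: 15.0
```

>>> move_arm --pt "-0.003 0.013 0 0 0 0" --pt "-0.007 0.026 0 0 0 0" --pt "-0.01 0.039 0 0 0 0" --pt "-0.01 0.039 0 0 0 0"

```text
time: 9.43
tool_pos: [0.5285, 0.1253, 0.0984]
tool_rot: [-3.14, -0.003, -2.847]
contact_force: [-2.8, -6.6, 0.2]
opening: 0.0239
grip_force: 15.0
```

>>> move_arm --pt "-0.003 0.013 0 0 0 0.01" --pt "-0.007 0.025 0 0 0 0.02" --pt "-0.007 0.025 0 0 0 0.02"

```text
time: 9.8
tool_pos: [0.5284, 0.1291, 0.0985]
tool_rot: [3.141, -0.003, -2.91]
contact_force: [-6.0, -3.3, 1.4]
opening: 0.024
grip_force: 15.0
```

>>> move_arm --pt "0.005 0.014 0 0 0 0.0064" --pt "0.003 0.027 0 0 0 0.0128" --pt "0.003 0.027 0 0 0 0.0128"

```text
time: 10.18
tool_pos: [0.5284, 0.1319, 0.0985]
tool_rot: [3.141, -0.001, -2.95]
contact_force: [-2.5, -2.9, -0.7]
opening: 0.0234
grip_force: 15.0
```

>>> move_arm --pt "-0.002 0.013 0 0 0 0.0064" --pt "-0.005 0.026 0 0 0 0.0128" --pt "-0.005 0.026 0 0 0 0.0128"

```text
time: 10.55
tool_pos: [0.5285, 0.1346, 0.0985]
tool_rot: [3.141, -0.001, -2.99]
contact_force: [-2.7, -1.4, -3.4]
opening: 0.0233
grip_force: 15.0
```

>>> move_arm --pt "-0.003 0.013 0 0 0 0.0064" --pt "-0.003 0.013 0 0 0 0.0064"

```text
time: 10.8
tool_pos: [0.5286, 0.1359, 0.0985]
tool_rot: [3.141, -0.001, -3.01]
contact_force: [-3.0, -2.5, -4.0]
opening: 0.0236
grip_force: 15.0
```

>>> move_arm --pt "-0.003 0.013 0 0 0 0.0064" --pt "-0.003 0.013 0 0 0 0.0064"

```text
time: 11.05
tool_pos: [0.5287, 0.1373, 0.0985]
tool_rot: [3.141, -0.0, -3.03]
contact_force: [-2.4, -2.0, -4.8]
opening: 0.0236
grip_force: 15.0
```

>>> move_arm --pt "-0.003 0.013 0 0 0 0.0064" --pt "-0.003 0.013 0 0 0 0.0064"

```text
time: 11.3
tool_pos: [0.5289, 0.1386, 0.0985]
tool_rot: [3.141, -0.0, -3.05]
contact_force: [-2.4, -2.2, -6.1]
opening: 0.0236
grip_force: 15.0
```

>>> move_arm --pt "-0.003 0.01 0.006 0 0 0.005" --pt "-0.003 0.01 0.006 0 0 0.005"

```text
time: 11.55
tool_pos: [0.529, 0.1396, 0.0985]
tool_rot: [3.141, -0.0, -3.066]
contact_force: [-5.4, -1.9, -1.7]
opening: 0.0237
grip_force: 15.0
```

>>> move_arm --pt "-0.003 0.01 0 0 0 0.005" --pt "-0.003 0.01 0 0 0 0.005"

```text
time: 11.8
tool_pos: [0.5292, 0.1407, 0.0985]
tool_rot: [3.141, -0.0, -3.082]
contact_force: [-4.1, -2.3, -1.3]
opening: 0.0237
grip_force: 15.0
```

>>> move_arm --pt "0.002 0.011 0 0 0 0.005" --pt "0.002 0.011 0 0 0 0.005"

```text
time: 12.05
tool_pos: [0.5294, 0.1417, 0.0985]
tool_rot: [3.141, 0.0, -3.097]
contact_force: [-4.0, -2.3, -0.1]
opening: 0.0235
grip_force: 15.0
```

>>> move_arm --pt "-0.003 0.01 0 0 0 0.005" --pt "-0.003 0.01 0 0 0 0.005"

```text
time: 12.3
tool_pos: [0.5295, 0.1427, 0.0985]
tool_rot: [3.141, 0.0, -3.113]
contact_force: [-5.5, -2.8, -0.4]
opening: 0.0239
grip_force: 15.0
```

>>> move_arm --pt "-0.001 0.011 0 0 0 0.005" --pt "-0.001 0.011 0 0 0 0.005"

```text
time: 12.55
tool_pos: [0.5297, 0.1432, 0.0985]
tool_rot: [-3.141, 0.0, -3.128]
contact_force: [-4.7, -4.6, 0.8]
opening: 0.0237
grip_force: 15.0
```

>>> move_arm --pt "-0.003 0.01 0 0 0 0.005" --pt "-0.003 0.01 0 0 0 0.005"

```text
time: 12.8
tool_pos: [0.5299, 0.1435, 0.0985]
tool_rot: [-3.14, -0.0, 3.139]
contact_force: [-6.1, -8.3, 1.2]
opening: 0.0236
grip_force: 15.0
```

>>> move_arm --pt "0 0 0 0 0 0"

```text
time: 12.92
tool_pos: [0.5299, 0.1435, 0.0985]
tool_rot: [-3.14, -0.0, 3.139]
contact_force: [-5.0, -8.1, -0.0]
opening: 0.0237
grip_force: 15.0
```

Snug, at about 9 N tangential. Now I'll let go and rise.

>>> move_arm --pt "0 0 0 0 0 0" --pt "0 0 0 0 0 0" --pt "0 0 0 0 0 0" --pt "0 0 0 0 0 0" --fingers 0

```text
time: 13.42
tool_pos: [0.5303, 0.145, 0.0984]
tool_rot: [3.141, 0.001, 3.139]
contact_force: [-0.7, 0.7, -0.3]
opening: 0.0459
grip_force: 0.0
```

>>> move_arm --pt "0 0 -0.3 0 0 0" --pt "0 0 -0.8 0 0 0" --pt "0 0 -1 0 0 0"

```text
time: 13.8
tool_pos: [0.5312, 0.145, 0.2012]
tool_rot: [3.141, 0.005, 3.139]
contact_force: [0.6, 0.9, 0.2]
opening: 0.0462
grip_force: 0.0
```

>>> move_arm --pt "0.5 0 -0.2 0 0 0" --pt "1 0 -0.2 0 0 0" --pt "1 0 -0.2 0 0 0"

```text
time: 14.18
tool_pos: [0.427, 0.1452, 0.2185]
tool_rot: [3.141, -0.001, 3.14]
contact_force: [0.4, 0.5, -0.0]
opening: 0.0459
grip_force: 0.0
```

Run:
```python
from h import *;import cv2
from cell import robot
s=robot.observe();print(s["time"],np.round(s["tool_pos"],4),np.round(s["contact_force"],2),s["opening"])
d=robot.read_camera("side");t=robot.read_camera("top")
a=cv2.resize(d["image"][135:335,195:315],None,fx=3,fy=3,interpolation=cv2.INTER_CUBIC)
b=cv2.resize(t["image"][170:290,220:380],(440,330),interpolation=cv2.INTER_CUBIC)
o=np.zeros((600,800,3),np.uint8);o[:,:360]=a;o[:330,360:]=b
cv2.imwrite("pics/f.png",o[:,:,::-1])
for n,k in(("s",d),("t",t)):
    P=cloud(k,k["extrinsics"]).reshape(-1,3);q=P[(np.hypot(P[:,0]-.626,P[:,1]-.252)<.018)&(P[:,2]>.06)&(P[:,2]<.1)]
    if len(q)>9:
        A=np.c_[(q[:,:2]-[.626,.2525])@[[.2368],[.9716]],np.ones(len(q))];print(n,len(q),"pad",np.linalg.lstsq(A,q[:,2],rcond=None)[0])
    q=P[(np.hypot(P[:,0]-.53,P[:,1]-.1435)<.025)&(P[:,2]>.124)&(P[:,2]<.14)]
    if len(q):print("knob",len(q),np.median(q,0))
    q=P[(np.hypot(P[:,0]-.553,P[:,1]+.066)<.03)&(P[:,2]>.078)&(P[:,2]<.092)];print("stone",len(q),np.median(q,0))
```

```text
14.175 [0.427  0.1452 0.2185] [ 0.38  0.53 -0.  ] 0.04592672954151485
s 63 pad [-0.16524653  0.07015897]
knob 111 [0.53137941 0.13821008 0.13092107]
stone 312 [ 0.55225252 -0.0673154   0.08315799]
t 144 pad [-0.21461133  0.0711505 ]
knob 98 [0.5319469  0.14177156 0.13273549]
stone 183 [ 0.55500009 -0.06496306  0.08466214]
```

View pics/f.png

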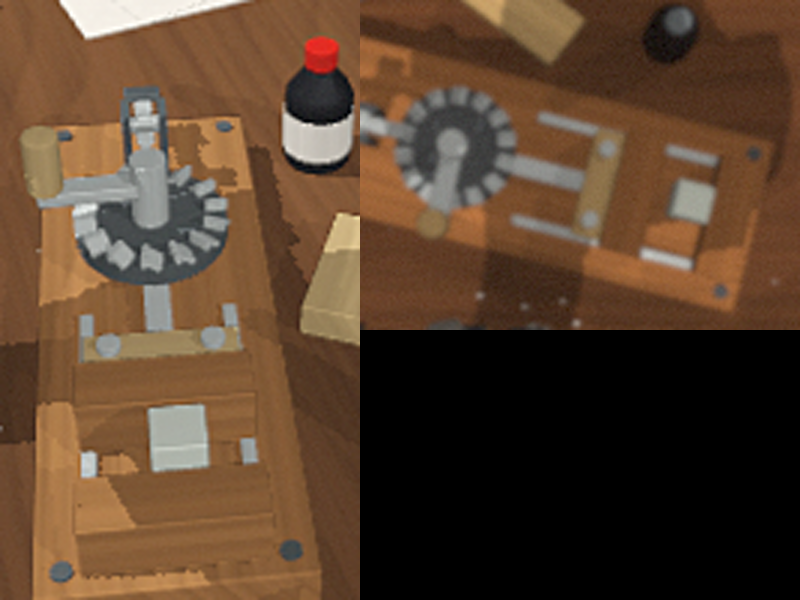

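The jaw sits against the stop (side crop y≈358). The stone stands free and unmoved at (178,437), the pawl is still lifted (pad 20 mm down), and the bottles and offcut are untouched.

```bash
python3 -c "
from cell import robot
print(robot.hand_in())"
```

```text
the job is handed in; nothing more can be done
None
```

I've handed the job in: the pawl is lifted and staying up at about 0.38 rad, the jaw is snug against its stop at about 9 N, the stone stands free and unmoved, and the gripper has let go and is clear.

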